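# Index the part and hold the camera post at its second stop

### The job

Photograph the next face of the print: take the small turntable by its upright handle and turn it clockwise (seen from above), click by click, until the handle rests in the detent at the pointer at the end of the base plate. Then pinch both release buttons of the telescoping camera post and pull it straight up past its first stop to its second stop, where it goes no further, and finish there still gripping it and holding it fully extended, without letting go. Keep the print standing in the middle of the turntable and leave the small things lying on the base plate alone.

Things in the scene. Friction and masses are not known exactly. Their poses are not given: they have to be found in the camera images.
- camera_stand: fixed aluminium base plate 130 (x) x 380 (y) x 12 mm, placed and turned a little differently each time; origin at the centre of its underside, x across it, away from the robot, y along it. The turntable's axis is at y = +90 mm, the camera post's axis at y = -130 mm; the dark steel T-shaped pointer lies on the +y end (y = 161 to 186 mm, top 20 mm above the bench)
- turntable (a joint): turntable angle, rad, growing clockwise from above; sprung detents every 0.785 rad (45 degrees). Starts in detent -0.785, 0 or 0.785 (at 0 the handle is towards the stand's -x); the wanted detent is 1.571, handle over the pointer towards the stand's +y. Turning past a detent takes up to about 6 N at the handle; let go within about 15 degrees of a detent, it pulls itself in
- handle (a point): point on the axis of the turntable's upright black handle peg, 55 mm above the bench. The peg is round, 16 mm thick, stands 85 mm from the turntable's axis and reaches from 34 to 75 mm above the bench, on a steel spoke 14 mm wide. It turns with the turntable
- disc_center (a point): centre of the turntable disc's upper face, 34 mm above the bench; disc 130 mm in diameter, aluminium; its axes turn with the turntable
- camera_head (a joint): extension of the telescoping camera post, m: 0 home, 0.040 first stop, 0.080 second stop (end of travel). A catch at home and one at the first stop let it rise only while both buttons are pressed. Its weight (0.35 kg) and a return spring pull it down with about 5 to 8 N: let go, it sinks back
- post_grip (a point): centre between the two buttons in the grey grip block on top of the camera post, 150 mm above the bench at home; axes as the stand's. Block 36 (x) x 34 (y) mm, from 22 mm below to 18 mm above this point. Buttons on its -x and +x faces, 24 wide, 26 high: 52 mm over both, 36 pressed flush. Camera on the +y side, 20 to 90 mm off, up to 20 mm above. Below: fixed tube, 34 mm square
- button_front (a joint): travel of the release button on the stand's -x side in m: 0 out, 0.008 flush; releases beyond 0.003; spring 3 N rising to 5.4 N
- button_back (a joint): the same for the button on the stand's +x side
- print_part: black printed part, 30x17x46 mm, standing loose on the turntable near its centre; origin at the centre of its underside, z up
- clip: small black printed spring clip, 36x15x9 mm, lying loose on the base plate between turntable and post; a bystander
- hex_key: L-shaped steel hex key, 26x76x6 mm, lying loose on the base plate; a bystander
There are look-alikes about, which are no part of the job. There is more than one size of the print_part; the job needs the smallest.

How it is judged (in metres and radians):
On the way, in this order (a step that is already met when the one before it is completed fails the run):
1. the turntable rests in the wanted detent with the post still home (value of joint turntable between 1.48 and 1.66 rad and value of joint camera_head below 0.01 m), for 0.2 s.
2. the post is gripped and at its second stop (value of joint camera_head above 0.075 m and contact force between the fingers and camera_head above 3 N), for 0.2 s.
At the end, for the whole second after the job is handed in: The turntable stands within 5 degrees of the wanted detent (1.48 to 1.66 rad), the print stands upright on it within 30 mm of its centre, and the fingers still grip the camera post (over 3 N), which is at rest within 5 mm of its second stop (joint over 0.075 m) (all of step 2 and value of joint turntable between 1.48 and 1.66 rad and angle between print_part's own z axis and vertical below 0.25 rad and horizontal distance between print_part and disc_center below 0.03 m and velocity of joint camera_head between -0.02 and 0.02 m/s); the arm keeps its last pose, push and grip.
It fails at once if the print is toppled (angle between print_part's own z axis and vertical above 0.6 rad).
It fails at once if a bystander is moved by more than 40 mm (distance of any of clip, hex_key from where it was at the start of the episode above 0.04 m).
It also fails if it takes over 46 s, if anything falls off the work surface, if the arm or the gripper's body presses on something with over 40 N, if the wrist force passes 120 N, or if a joint passes its speed limit or range.

### The arm

A 6-joint arm with a two-finger parallel gripper is mounted at the origin on a cart in front of the work surface, level with it; the furniture and walls round the work are solid. World frame = base frame: x ahead of the robot, y to its left, z up, the work surface at z = 0. Lengths are in m, angles in degrees, forces in N, time in s.
With the tool pointing down it reaches from about 0.275 to 0.975 m from the base axis. Payload 8.4 kg.
Tool frame: the origin (TCP) lies at the very end of the fingers, on their centre line; the grasp point (between the pads) lies 19 mm behind it; z points along the fingers, y is the line along which they close (so a half turn about z gives the same grasp; the last joint's range is limited). The gripper opens to 92 mm and grips with 3 to 60 N. Pads are 20 mm wide; open, the fingers measure 128 mm over their backs; the gripper's body (75 mm by 189 mm) begins 69 mm behind the grasp point.
Start: joints at [-64.882, 20.225, 93.587, -0, 66.188, -0.138], TCP at [0.267, -0.565, 0.215] pointing down, gripper open.
Joint ranges: [-150.9, 150.9], [-52.94, 120.26], [3.33, 152.33], [-74.26, 254.26], [0, 154.13], [-172.89, 172.89]. Speed limits (degrees/s): [127.2, 127.2, 159.86, 180, 180, 180].

### API

Orientations are given as a 3x3 rotation matrix whose columns are the frame's x, y, z axes.
In Python, from rig import ctrl gives the robot as it stands.
- The arm moves only by the tool arm_command, never from a script. Its argument "plan" is a list of rows, each an object of numbers: "claw": the opening, from -1 (shut) to 1 (fully open); "dx", "dy", "dz": the shift along the tool's x, y, z in mm; "ax", "ay", "az": the turn, a rotation vector about the tool's x, y, z in degrees. A call has 1 to 12 rows; each row shifts and turns the commanded pose from where the row before left it, along the tool's axes as they then stand; what a row does not reach is not made up. A row lasts 1/12 s, in which the tool goes at most 41.7 mm and 7.16 degrees, less where a joint would pass 70% of its speed; a pose out of reach is approached as far as the arm can. A call is refused whole if a number of a shift passes 41.7 or a number of a turn 7.16, either way. A call with a gripper value outside its range is refused whole. The fingers move at their own pace and stop on an object; "squeeze" is the grip in N (left out, the last holds). Time passes only in rows, so rows that do not move let the fingers close. It gives the time, the measured TCP pose, the force, the opening and the grip force at its end, in the units of the state.
- ctrl.sense(): the state, without advancing time (a new reading comes with each control period).
- ctrl.capture(name): name is "side" or "top" or "wrist"; returns a dict with "img" (420x560x3 uint8, blue, green, red), "z_map" (420x560 float32, m along the optical axis (not along the pixel's ray), 0 where there is no reading), "fov_y" (degrees; the focal length in pixels is half the picture's height over the tangent of half this angle, whatever the lens; pixels are square), "cx", "cy" (the principal point, pixels), "eye" and "orientation" of the camera in the world. Camera axes: x right, y down, z forward; pixel columns grow to the right and rows downward; lengths in m; the calibration is good to about 2 mm. The wrist camera is an equidistant fisheye: a pixel r from the principal point sees the ray r / f radians off the axis. A picture is of the moment at which its call begins.
- ctrl.hand_in(): hands the job in; it is judged then, once.
The state is a dict: "t": time; "joint_pos": joint angles; "joint_vel": joint speeds; "effort": joint torques, N m; "position": TCP position; "tcp_rot": TCP orientation; "force": force on the tool from outside, world axes, zero at the start; "wrist_torque": the same for the moment, N m; "grip_width": opening from 0.0 (shut) to 1.0 (fully open); "grasp_force": force on a finger pad.
Only numpy, scipy, OpenCV 4.12 (cv2) and the standard library are available. Lean on these libraries where they do the work, as an engineer would, in place of code of your own. Each camera call takes 0.05 s, during which the arm holds its last target. There are 200 camera calls.

## Working session

There is one attempt and no reset: what is moved stays moved. The work goes in short steps, Python scripts to look and compute and a tool call to move; the robot and the scene stay as the last step left them, time stands still between calls to the robot, and variables do not carry over. Pictures are saved under pics/ and viewed, at most 10 in all, crops included, and the job is handed in when it is done.

Besides the shell and the picture viewer there is one more tool, called after ">>>" by a JSON object that holds its "op" and its "data", one argument or row to a line. arm_command: Moves the arm, as the interface text tells. Its arguments: {"type":"object","properties":{"plan":{"type":"array","items":{"type":"object","properties":{"claw":{"type":"number"},"dx":{"type":"number"},"dy":{"type":"number"},"dz":{"type":"number"},"ax":{"type":"number"},"ay":{"type":"number"},"az":{"type":"number"}}}},"squeeze":{"type":"number"}},"required":["plan"]}

```bash
ls; mkdir -p pics; python3 - <<'E'
from rig import ctrl
import cv2,numpy as np,pickle
s=ctrl.sense();print(s['t'],s['position'],np.round(s['tcp_rot'],3).tolist(),s['grip_width'],s['force'])
d={}
for n in['top','side']:
    c=ctrl.capture(n);d[n]=c;cv2.imwrite(f'pics/{n}0.png',c['img']);print(n,c['fov_y'],c['cx'],c['cy'],c['eye'],np.round(c['orientation'],3).tolist())
pickle.dump(d,open('cap0.pkl','wb'))
E
```

```text
pics
0.0 [ 0.26647511 -0.56479168  0.21388062] [[0.904, 0.427, -0.001], [0.427, -0.904, 0.001], [0.0, -0.001, -1.0]] 0.9979328163839329 [0.07422838 0.550674   0.01949122]
top 46.63699924594305 284.11168418198895 214.68676411818953 [ 0.36808005 -0.03461561  0.96080171] [[-0.025, -0.993, 0.116], [-1.0, 0.027, 0.016], [-0.019, -0.115, -0.993]]
side 44.80875189006523 289.02658241649203 204.76841576502846 [ 0.71364673 -0.83016761  0.48733341] [[0.957, 0.116, -0.266], [0.291, -0.383, 0.877], [-0.0, -0.916, -0.401]]
```

View pics/top0.png

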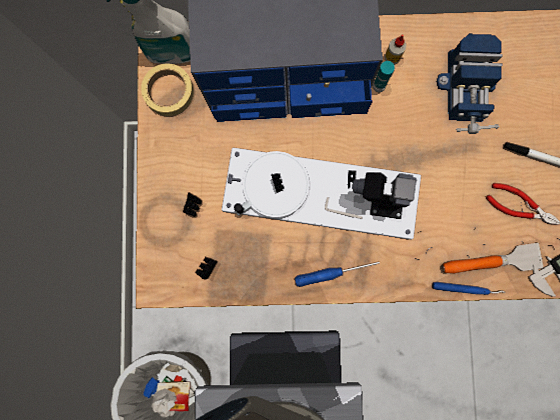

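View pics/side0.png

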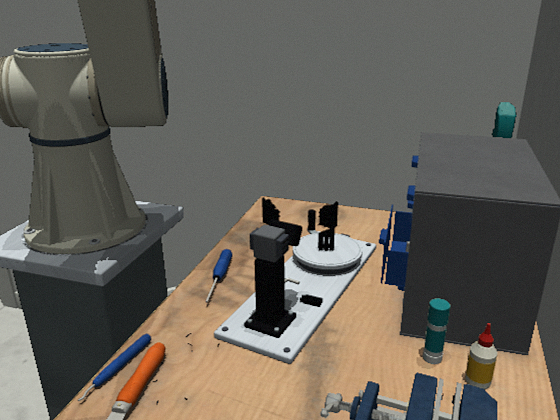

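Top view: the plate runs roughly left-right (stand +y to the left), with the disc at (277,185) and the handle peg at (239,209), which is at +0.785, one click before the pointer at (235,180). The post block is at (404,188) with its camera at (375,186). The side view confirms the layout. The other black parts beside the plate are look-alikes.

```bash
cat > h.py <<'E'
import numpy as np
def pts(c):
    "world point of each pixel from depth (pinhole)"
    h,w=c['z_map'].shape;f=h/2/np.tan(np.radians(c['fov_y'])/2)
    u,v=np.meshgrid(np.arange(w),np.arange(h));z=c['z_map']
    p=np.stack([(u-c['cx'])/f*z,(v-c['cy'])/f*z,z],-1)
    return p@np.array(c['orientation']).T+c['eye']
def plane(c,uv,z):
    h=c['z_map'].shape[0];f=h/2/np.tan(np.radians(c['fov_y'])/2);uv=np.atleast_2d(uv).astype(float)
    r=np.c_[(uv[:,0]-c['cx'])/f,(uv[:,1]-c['cy'])/f,np.ones(len(uv))]@np.array(c['orientation']).T
    return c['eye']+r*((z-c['eye'][2])/r[:,2])[:,None]
E
python3 - <<'E'
import pickle,cv2,numpy as np
from h import *
d=pickle.load(open('cap0.pkl','rb'));c=d['top'];P=pts(c);im=c['img'].astype(int)
Z=P[...,2]
print('bench z',np.median(Z[260:300,420:440]),'disc z',np.median(Z[200:210,270:290]))
hsv=cv2.cvtColor(c['img'],cv2.COLOR_BGR2HSV)
m=((hsv[...,1]<40)&(hsv[...,2]>120)).astype(np.uint8);m[:140]=0;m[245:]=0;m[:,:215]=0;m[:,425:]=0
n,l,st,ce=cv2.connectedComponentsWithStats(m);k=1+st[1:,4].argmax()
m=(l==k).astype(np.uint8)
ys,xs=np.nonzero(m);q=plane(c,np.c_[xs,ys],0.012)
# exclude disc: plate pixels by hull corners
r=cv2.minAreaRect((q[:,:2]*1000).astype(np.float32));print('plate',r,cv2.boxPoints(r).round(1).tolist())
# disc by depth
md=(abs(Z-0.034)<0.006)&(np.arange(560)[None]<320)&(np.arange(560)[None]>225)&(np.arange(420)[:,None]>140)&(np.arange(420)[:,None]<230)
dd=P[md];print('disc n',len(dd))
md2=(md&(hsv[...,2]>120)).astype(np.uint8)
cs=max(cv2.findContours(md2,0,1)[0],key=cv2.contourArea).reshape(-1,2)
print('disc circ mm',cv2.minEnclosingCircle((plane(c,cs,0.034)[:,:2]*1000).astype(np.float32)))
# tall things
for nm,(u0,u1,v0,v1),zl,zh in[('handle',(228,250,195,222),.06,.09),('print',(260,300,160,205),.065,.095),('block',(385,420,165,210),.15,.18),('cam',(355,392,165,210),.14,.18)]:
    S=np.zeros_like(md);S[v0:v1,u0:u1]=1;S&=(Z>zl)&(Z<zh)
    a=P[S]; 
    if len(a):print(nm,len(a),'z',np.median(a[:,2]),'rect',cv2.minAreaRect((a[:,:2]*1000).astype(np.float32)))
# obstacles
T=(Z>.08)&(P[...,0]>.4)&(P[...,1]<.25)&(P[...,1]>-.35)
for y in np.arange(-.3,.25,.05):
    a=P[T&(abs(P[...,1]-y)<.025)&(P[...,0]>.45)]
    if len(a):print('y',round(y,2),'minx z>.08',a[:,0].min().round(3),'maxz',a[:,2].max().round(3))
E
```

```text
bench z -4.0385596544900704e-05 disc z 0.03398315209484748
plate ((523.7760009765625, -93.44622802734375), (378.1153564453125, 134.374755859375), 79.92841339111328) [[424.6000061035156, -267.79998779296875], [556.9000244140625, -291.29998779296875], [623.0, 80.9000015258789], [490.70001220703125, 104.4000015258789]]
disc n 3394
disc circ mm ((532.07568359375, 0.6023991107940674), 72.2195053100586)
handle 63 z 0.07353712570559534 rect ((488.168701171875, 64.29058074951172), (14.39476490020752, 14.49133586883545), 3.2315266132354736)
print 80 z 0.07003713331964828 rect ((538.3179321289062, -8.694957733154297), (25.109352111816406, 15.610931396484375), 15.994937896728516)
block 638 z 0.1666693170855852 rect ((498.8400573730469, -220.818115234375), (55.33939743041992, 43.962791442871094), 16.990550994873047)
cam 770 z 0.15478473225872852 rect ((506.4767150878906, -173.85787963867188), (62.215152740478516, 46.215877532958984), 82.4991683959961)
y -0.25 minx z>.08 0.471 maxz 0.171
y -0.2 minx z>.08 0.472 maxz 0.239
y -0.15 minx z>.08 0.484 maxz 0.24
y -0.1 minx z>.08 0.641 maxz 0.239
y -0.05 minx z>.08 0.65 maxz 0.239
y -0.0 minx z>.08 0.544 maxz 0.239
y 0.05 minx z>.08 0.671 maxz 0.239
y 0.1 minx z>.08 0.679 maxz 0.24
y 0.15 minx z>.08 0.801 maxz 0.137
y 0.2 minx z>.08 0.798 maxz 0.22
```

>>> {"op": "arm_command", "data": {
  "plan": [
    {"dx": 15,"dy": -15,"claw": 1},
    {"dx": 26,"dy": -26},
    {"dx": 26,"dy": -26},
    {"dx": 26,"dy": -26},
    {"dx": 26,"dy": -26},
    {"dx": 26,"dy": -26},
    {"dx": 26,"dy": -26},
    {"dx": 26,"dy": -26},
    {"dx": 26,"dy": -26},
    {"dx": 26,"dy": -26},
    {"dx": 26,"dy": -26},
    {"dx": 26,"dy": -26}
  ]
}}

```text
schema error: expected keys claw, dx, dy, dz, ax, ay, az
```

>>> {"op": "arm_command", "data": {
  "plan": [
    {"dx": 26,"dy": -26},
    {"dx": 26,"dy": -26},
    {"dx": 26,"dy": -26},
    {"dx": 26,"dy": -26},
    {"dx": 26,"dy": -26},
    {"dx": 15,"dy": -15},
    {"az": -7},
    {"az": -7},
    {"az": -7},
    {"az": -7},
    {"az": -7},
    {"az": -7}
  ]
}}

```text
schema error: expected keys claw, dx, dy, dz, ax, ay, az
```

>>> {"op": "arm_command", "data": {
  "plan": [
    {"az": -7},
    {"az": -7},
    {"az": -7},
    {"az": -7},
    {"az": -7},
    {"az": -7},
    {"az": -7},
    {"az": -7},
    {"claw": 0.3},
    {"claw": 0.3}
  ]
}}

```text
schema error: expected keys claw, dx, dy, dz, ax, ay, az
```

>>> {"op": "arm_command", "data": {
  "plan": [
    {"claw": 1,"dx": 15,"dy": -15,"dz": 0,"ax": 0,"ay": 0,"az": 0},
    {"claw": 1,"dx": 26,"dy": -26,"dz": 0,"ax": 0,"ay": 0,"az": 0},
    {"claw": 1,"dx": 26,"dy": -26,"dz": 0,"ax": 0,"ay": 0,"az": 0},
    {"claw": 1,"dx": 26,"dy": -26,"dz": 0,"ax": 0,"ay": 0,"az": 0},
    {"claw": 1,"dx": 26,"dy": -26,"dz": 0,"ax": 0,"ay": 0,"az": 0},
    {"claw": 1,"dx": 26,"dy": -26,"dz": 0,"ax": 0,"ay": 0,"az": 0},
    {"claw": 1,"dx": 26,"dy": -26,"dz": 0,"ax": 0,"ay": 0,"az": 0},
    {"claw": 1,"dx": 26,"dy": -26,"dz": 0,"ax": 0,"ay": 0,"az": 0},
    {"claw": 1,"dx": 26,"dy": -26,"dz": 0,"ax": 0,"ay": 0,"az": 0},
    {"claw": 1,"dx": 26,"dy": -26,"dz": 0,"ax": 0,"ay": 0,"az": 0},
    {"claw": 1,"dx": 26,"dy": -26,"dz": 0,"ax": 0,"ay": 0,"az": 0},
    {"claw": 1,"dx": 26,"dy": -26,"dz": 0,"ax": 0,"ay": 0,"az": 0}
  ]
}}

```text
t: 1.1
position: [0.4105, -0.1628, 0.2145]
tcp_rot: [[0.905, 0.426, 0.0], [0.426, -0.905, 0.0], [0.0, -0.0, -1.0]]
force: [1.2, -0.6, 0.3]
grip_width: 1.005
grasp_force: 0.0
```

>>> {"op": "arm_command", "data": {
  "plan": [
    {"claw": 1,"dx": 26,"dy": -26,"dz": 0,"ax": 0,"ay": 0,"az": 0},
    {"claw": 1,"dx": 26,"dy": -26,"dz": 0,"ax": 0,"ay": 0,"az": 0},
    {"claw": 1,"dx": 26,"dy": -26,"dz": 0,"ax": 0,"ay": 0,"az": 0},
    {"claw": 1,"dx": 26,"dy": -26,"dz": 0,"ax": 0,"ay": 0,"az": 0},
    {"claw": 1,"dx": 26,"dy": -26,"dz": 0,"ax": 0,"ay": 0,"az": 0},
    {"claw": 1,"dx": 15,"dy": -15,"dz": 0,"ax": 0,"ay": 0,"az": 0},
    {"claw": 1,"dx": 0,"dy": 0,"dz": 0,"ax": 0,"ay": 0,"az": -7},
    {"claw": 1,"dx": 0,"dy": 0,"dz": 0,"ax": 0,"ay": 0,"az": -7},
    {"claw": 1,"dx": 0,"dy": 0,"dz": 0,"ax": 0,"ay": 0,"az": -7},
    {"claw": 1,"dx": 0,"dy": 0,"dz": 0,"ax": 0,"ay": 0,"az": -7},
    {"claw": 1,"dx": 0,"dy": 0,"dz": 0,"ax": 0,"ay": 0,"az": -7},
    {"claw": 1,"dx": 0,"dy": 0,"dz": 0,"ax": 0,"ay": 0,"az": -7}
  ]
}}

```text
t: 2.1
position: [0.4794, 0.0285, 0.2143]
tcp_rot: [[0.381, 0.925, -0.001], [0.925, -0.381, -0.0], [-0.0, -0.001, -1.0]]
force: [-0.9, -0.0, -0.1]
grip_width: 0.998
grasp_force: 0.0
```

>>> {"op": "arm_command", "data": {
  "plan": [
    {"claw": 0.3,"dx": 0,"dy": 0,"dz": 0,"ax": 0,"ay": 0,"az": -7},
    {"claw": 0.3,"dx": 0,"dy": 0,"dz": 0,"ax": 0,"ay": 0,"az": -7},
    {"claw": 0.3,"dx": 0,"dy": 0,"dz": 0,"ax": 0,"ay": 0,"az": -7},
    {"claw": 0.3,"dx": 0,"dy": 0,"dz": 0,"ax": 0,"ay": 0,"az": -7},
    {"claw": 0.3,"dx": 0,"dy": 0,"dz": 0,"ax": 0,"ay": 0,"az": -7},
    {"claw": 0.3,"dx": 0,"dy": 0,"dz": 0,"ax": 0,"ay": 0,"az": -7},
    {"claw": 0.3,"dx": 0,"dy": 0,"dz": 0,"ax": 0,"ay": 0,"az": -7},
    {"claw": 0.3,"dx": 0,"dy": 0,"dz": 0,"ax": 0,"ay": 0,"az": -7},
    {"claw": 0.3,"dx": 0,"dy": 0,"dz": 0,"ax": 0,"ay": 0,"az": 0},
    {"claw": 0.3,"dx": 0,"dy": 0,"dz": 0,"ax": 0,"ay": 0,"az": 0}
  ]
}}

```text
t: 2.93
position: [0.4796, 0.0284, 0.2144]
tcp_rot: [[-0.545, 0.838, -0.0], [0.838, 0.545, -0.0], [0.0, -0.0, -1.0]]
force: [0.3, 0.9, -0.8]
grip_width: 0.655
grasp_force: 0.0
```

>>> {"op": "arm_command", "data": {
  "plan": [
    {"claw": 0.3,"dx": 12.5,"dy": 13.8,"dz": 0,"ax": 0,"ay": 0,"az": 0},
    {"claw": 0.3,"dx": 12.6,"dy": 13.8,"dz": 0,"ax": 0,"ay": 0,"az": 0},
    {"claw": 0.3,"dx": 0,"dy": 0,"dz": 22,"ax": 0,"ay": 0,"az": 0},
    {"claw": 0.3,"dx": 0,"dy": 0,"dz": 30,"ax": 0,"ay": 0,"az": 0},
    {"claw": 0.3,"dx": 0,"dy": 0,"dz": 30,"ax": 0,"ay": 0,"az": 0},
    {"claw": 0.3,"dx": 0,"dy": 0,"dz": 30,"ax": 0,"ay": 0,"az": 0},
    {"claw": 0.3,"dx": 0,"dy": 0,"dz": 20,"ax": 0,"ay": 0,"az": 0},
    {"claw": 0.3,"dx": 0,"dy": 0,"dz": 20,"ax": 0,"ay": 0,"az": 0},
    {"claw": 0.3,"dx": 0,"dy": 0,"dz": 18,"ax": 0,"ay": 0,"az": 0},
    {"claw": 0.3,"dx": 0,"dy": 0,"dz": 0,"ax": 0,"ay": 0,"az": 0}
  ]
}}

```text
t: 3.77
position: [0.4868, 0.0642, 0.0417]
tcp_rot: [[-0.545, 0.838, -0.005], [0.838, 0.545, -0.001], [0.002, -0.005, -1.0]]
force: [-0.3, -0.4, -0.3]
grip_width: 0.649
grasp_force: 0.0
```

```bash
python3 - <<'E'
from rig import ctrl
import cv2
s=ctrl.sense();print(s['t'],s['position'],s['force'],s['joint_pos'])
cv2.imwrite('pics/wrist1.png',ctrl.capture('wrist')['img'])
E
```

```text
3.7667 [0.48678439 0.0642435  0.041681  ] [-0.32741154 -0.41698946 -0.31398689] [ 7.34277819e+00  2.28238278e+01  1.17236208e+02  7.67322313e-04
  4.02336708e+01 -2.56813467e+01]
```

View pics/wrist1.png

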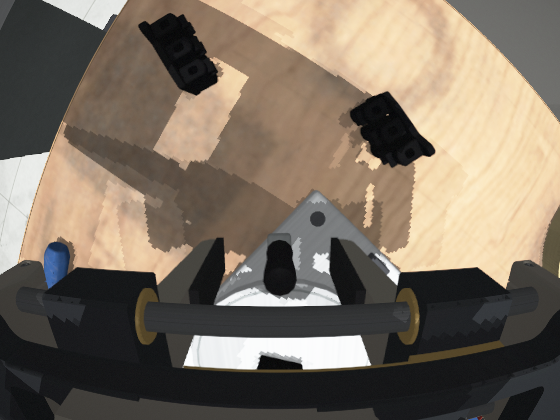

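The wrist view shows the handle peg at (280,265), centred between the two open fingers (inner edges at about columns 222 and 335). I'll close on it now.

>>> {"op": "arm_command", "data": {
  "plan": [
    {"claw": -1,"dx": 0,"dy": 0,"dz": 0,"ax": 0,"ay": 0,"az": 0},
    {"claw": -1,"dx": 0,"dy": 0,"dz": 0,"ax": 0,"ay": 0,"az": 0},
    {"claw": -1,"dx": 0,"dy": 0,"dz": 0,"ax": 0,"ay": 0,"az": 0},
    {"claw": -1,"dx": 0,"dy": 0,"dz": 0,"ax": 0,"ay": 0,"az": 0},
    {"claw": -1,"dx": 0,"dy": 0,"dz": 0,"ax": 0,"ay": 0,"az": 0},
    {"claw": -1,"dx": 0,"dy": 0,"dz": 0,"ax": 0,"ay": 0,"az": 0}
  ],
  "squeeze": 15
}}

```text
t: 4.32
position: [0.4893, 0.0646, 0.0451]
tcp_rot: [[-0.548, 0.836, 0.001], [0.836, 0.548, 0.0], [-0.0, 0.001, -1.0]]
force: [-0.1, -0.1, -0.3]
grip_width: 0.236
grasp_force: 0.0
```

>>> {"op": "arm_command", "data": {
  "plan": [
    {"claw": -1,"dx": 0,"dy": 0,"dz": 0,"ax": 0,"ay": 0,"az": 0},
    {"claw": -1,"dx": 0,"dy": 0,"dz": 0,"ax": 0,"ay": 0,"az": 0},
    {"claw": -1,"dx": 0,"dy": 0,"dz": 0,"ax": 0,"ay": 0,"az": 0},
    {"claw": -1,"dx": 0,"dy": 0,"dz": 0,"ax": 0,"ay": 0,"az": 0},
    {"claw": -1,"dx": 0,"dy": 3.7,"dz": 0,"ax": 0,"ay": 0,"az": 2.5},
    {"claw": -1,"dx": 0,"dy": 3.7,"dz": 0,"ax": 0,"ay": 0,"az": 2.5},
    {"claw": -1,"dx": 0,"dy": 3.7,"dz": 0,"ax": 0,"ay": 0,"az": 2.5}
  ]
}}

```text
t: 4.9
position: [0.4968, 0.0693, 0.0447]
tcp_rot: [[-0.433, 0.901, -0.004], [0.901, 0.433, -0.002], [0.0, -0.004, -1.0]]
force: [-8.6, -5.3, 11.4]
grip_width: 0.167
grasp_force: 15.0
```

>>> {"op": "arm_command", "data": {
  "plan": [
    {"claw": -1,"dx": 0,"dy": 3.7,"dz": 0,"ax": 0,"ay": 0,"az": 2.5},
    {"claw": -1,"dx": 0,"dy": 3.7,"dz": 0,"ax": 0,"ay": 0,"az": 2.5},
    {"claw": -1,"dx": 0,"dy": 3.7,"dz": 0,"ax": 0,"ay": 0,"az": 2.5},
    {"claw": -1,"dx": 0,"dy": 3.7,"dz": 0,"ax": 0,"ay": 0,"az": 2.5},
    {"claw": -1,"dx": 0,"dy": 3.7,"dz": 0,"ax": 0,"ay": 0,"az": 2.5},
    {"claw": -1,"dx": 0,"dy": 3.7,"dz": 0,"ax": 0,"ay": 0,"az": 2.5}
  ]
}}

```text
t: 5.4
position: [0.5186, 0.0774, 0.0448]
tcp_rot: [[-0.185, 0.983, -0.002], [0.983, 0.185, -0.0], [-0.0, -0.002, -1.0]]
force: [-4.8, -1.1, 7.9]
grip_width: 0.171
grasp_force: 15.0
```

>>> {"op": "arm_command", "data": {
  "plan": [
    {"claw": -1,"dx": 0,"dy": 3.7,"dz": 0,"ax": 0,"ay": 0,"az": 2.5},
    {"claw": -1,"dx": 0,"dy": 3.7,"dz": 0,"ax": 0,"ay": 0,"az": 2.5},
    {"claw": -1,"dx": 0,"dy": 3.7,"dz": 0,"ax": 0,"ay": 0,"az": 2.5},
    {"claw": -1,"dx": 0,"dy": 3.7,"dz": 0,"ax": 0,"ay": 0,"az": 2.5},
    {"claw": -1,"dx": 0,"dy": 3.7,"dz": 0,"ax": 0,"ay": 0,"az": 2.5},
    {"claw": -1,"dx": 0,"dy": 0,"dz": 0,"ax": 0,"ay": 0,"az": 0}
  ]
}}

```text
t: 5.9
position: [0.5393, 0.0794, 0.0449]
tcp_rot: [[0.032, 0.999, 0.002], [0.999, -0.032, 0.0], [0.0, 0.002, -1.0]]
force: [5.6, -1.2, 0.0]
grip_width: 0.169
grasp_force: 15.0
```

>>> {"op": "arm_command", "data": {
  "plan": [
    {"claw": -1,"dx": 0,"dy": 3.7,"dz": 0,"ax": 0,"ay": 0,"az": 2.5},
    {"claw": -1,"dx": 0,"dy": 3.7,"dz": 0,"ax": 0,"ay": 0,"az": 2.5},
    {"claw": -1,"dx": 0,"dy": 3.7,"dz": 0,"ax": 0,"ay": 0,"az": 2.5},
    {"claw": -1,"dx": 0,"dy": 2,"dz": 0,"ax": 0,"ay": 0,"az": 1},
    {"claw": -1,"dx": 0,"dy": 0,"dz": 0,"ax": 0,"ay": 0,"az": 0},
    {"claw": -1,"dx": 0,"dy": 0,"dz": 0,"ax": 0,"ay": 0,"az": 0}
  ]
}}

```text
t: 6.4
position: [0.5516, 0.0782, 0.0449]
tcp_rot: [[0.176, 0.984, 0.002], [0.984, -0.176, 0.0], [0.0, 0.002, -1.0]]
force: [1.8, -1.3, 4.8]
grip_width: 0.169
grasp_force: 15.0
```

>>> {"op": "arm_command", "data": {
  "plan": [
    {"claw": 0.1,"dx": 0,"dy": 0,"dz": 0,"ax": 0,"ay": 0,"az": 0},
    {"claw": 0.1,"dx": 0,"dy": 0,"dz": 0,"ax": 0,"ay": 0,"az": 0},
    {"claw": 0.1,"dx": 0,"dy": 0,"dz": 0,"ax": 0,"ay": 0,"az": 0},
    {"claw": 0.1,"dx": 0,"dy": 0,"dz": 0,"ax": 0,"ay": 0,"az": 0},
    {"claw": 0.1,"dx": 0,"dy": 0,"dz": 0,"ax": 0,"ay": 0,"az": 0},
    {"claw": 0.1,"dx": 0,"dy": 0,"dz": -15,"ax": 0,"ay": 0,"az": 0},
    {"claw": 0.1,"dx": 0,"dy": 0,"dz": -30,"ax": 0,"ay": 0,"az": 0},
    {"claw": 0.1,"dx": 0,"dy": 0,"dz": -40,"ax": 0,"ay": 0,"az": 0},
    {"claw": 0.1,"dx": 0,"dy": 0,"dz": -40,"ax": 0,"ay": 0,"az": 0},
    {"claw": 0.1,"dx": 0,"dy": 0,"dz": -40,"ax": 0,"ay": 0,"az": 0},
    {"claw": 1,"dx": 0,"dy": 0,"dz": -15,"ax": 0,"ay": 0,"az": 0}
  ]
}}

```text
t: 7.32
position: [0.553, 0.0787, 0.2302]
tcp_rot: [[0.178, 0.984, 0.007], [0.984, -0.178, 0.001], [0.002, 0.006, -1.0]]
force: [1.5, 0.2, 1.8]
grip_width: 0.598
grasp_force: 0.0
```

```bash
python3 - <<'E'
from rig import ctrl
import cv2,pickle,numpy as np
s=ctrl.sense();print(s['t'],s['position'],s['force'])
c={n:ctrl.capture(n) for n in('top','side')}
a=cv2.resize(c['top']['img'][130:250,190:430],None,fx=2.5,fy=2.5)
b=cv2.resize(c['side']['img'][180:360,200:400],(600,300*600//600*1))
b=cv2.resize(c['side']['img'][190:350,210:390],(338,300))
v=np.zeros((600,600,3),np.uint8);v[:300]=a;v[300:,:338]=b
cv2.imwrite('pics/v2.png',v);pickle.dump(c,open('cap2.pkl','wb'))
E
```

```text
7.3167 [0.5529807  0.07866676 0.23021456] [1.54886424 0.16614646 1.78044678]
```

View pics/v2.png

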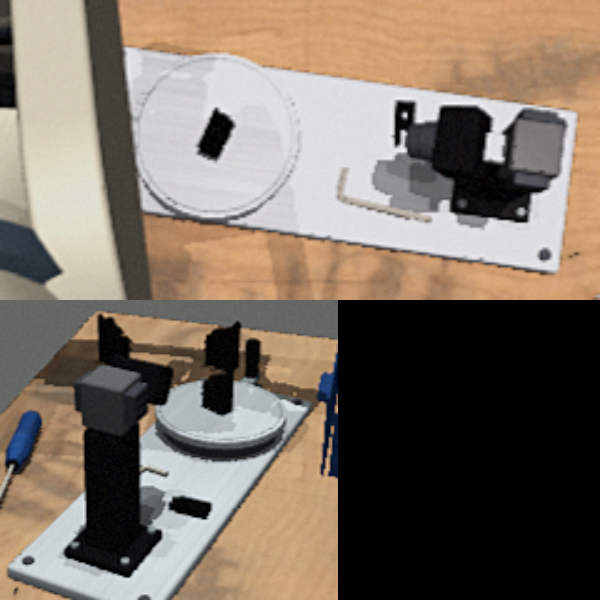

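Handle now sits at the pointer end, and the print stands near the disc centre (crop 215,133). The clip and hex key are undisturbed, and the post's grey block is at crop (536,150). Next is the post.

```bash
python3 - <<'E'
import pickle,cv2,numpy as np
from h import *
c=pickle.load(open('cap2.pkl','rb'))['top'];Z=pts(c)[...,2]
S=np.zeros(Z.shape,bool);S[165:215,388:425]=1
m=(S&(c['img'].mean(2)>85)&(c['img'].mean(2)<160)&(abs(Z-.168)<.004)).astype(np.uint8)
cs=max(cv2.findContours(m,0,1)[0],key=cv2.contourArea).reshape(-1,2)
print(m.sum(),cs.min(0),cs.max(0),cv2.minAreaRect((plane(c,cs,.168)[:,:2]*1000).astype(np.float32)))
E
```

```text
401 [394 178] [416 199] ((498.5245056152344, -221.17401123046875), (32.63129425048828, 33.72434997558594), 79.48139953613281)
```

>>> {"op": "arm_command", "data": {
  "plan": [
    {"claw": 1,"dx": -15,"dy": 0,"dz": 0,"ax": 0,"ay": 0,"az": 0},
    {"claw": 1,"dx": -30,"dy": 0,"dz": 0,"ax": 0,"ay": 0,"az": 0},
    {"claw": 1,"dx": -30,"dy": 0,"dz": 0,"ax": 0,"ay": 0,"az": 0},
    {"claw": 1,"dx": -30,"dy": 0,"dz": 0,"ax": 0,"ay": 0,"az": 0},
    {"claw": 1,"dx": -30,"dy": 0,"dz": 0,"ax": 0,"ay": 0,"az": 0},
    {"claw": 1,"dx": -30,"dy": 0,"dz": 0,"ax": 0,"ay": 0,"az": 0},
    {"claw": 1,"dx": -30,"dy": 0,"dz": 0,"ax": 0,"ay": 0,"az": 0},
    {"claw": 1,"dx": -30,"dy": 0,"dz": 0,"ax": 0,"ay": 0,"az": 0},
    {"claw": 1,"dx": -30,"dy": 0,"dz": 0,"ax": 0,"ay": 0,"az": 0},
    {"claw": 1,"dx": -30,"dy": 0,"dz": 0,"ax": 0,"ay": 0,"az": 0},
    {"claw": 1,"dx": -15,"dy": 0,"dz": 0,"ax": 0,"ay": 0,"az": 0},
    {"claw": 1,"dx": 0,"dy": 0,"dz": 0,"ax": 0,"ay": 0,"az": 0}
  ]
}}

```text
t: 8.42
position: [0.4961, -0.2192, 0.2229]
tcp_rot: [[0.18, 0.984, -0.002], [0.984, -0.18, 0.0], [-0.0, -0.002, -1.0]]
force: [0.1, 0.9, 0.4]
grip_width: 1.0
grasp_force: 0.0
```

>>> {"op": "arm_command", "data": {
  "plan": [
    {"claw": 1,"dx": -1.7,"dy": 3.8,"dz": 0,"ax": 0,"ay": 0,"az": 0},
    {"claw": 1,"dx": 0,"dy": 0,"dz": 15,"ax": 0,"ay": 0,"az": 0},
    {"claw": 1,"dx": 0,"dy": 0,"dz": 20,"ax": 0,"ay": 0,"az": 0},
    {"claw": 1,"dx": 0,"dy": 0,"dz": 20,"ax": 0,"ay": 0,"az": 0},
    {"claw": 1,"dx": 0,"dy": 0,"dz": 20,"ax": 0,"ay": 0,"az": 0},
    {"claw": 1,"dx": 0,"dy": 0,"dz": 17,"ax": 0,"ay": 0,"az": 0},
    {"claw": 1,"dx": 0,"dy": 0,"dz": 0,"ax": 0,"ay": 0,"az": 0}
  ]
}}

```text
t: 9.0
position: [0.4989, -0.2169, 0.1288]
tcp_rot: [[0.177, 0.984, -0.006], [0.984, -0.177, 0.003], [0.002, -0.006, -1.0]]
force: [-0.7, -0.2, -1.2]
grip_width: 0.998
grasp_force: 0.0
```

```bash
python3 - <<'E'
from rig import ctrl
import cv2
s=ctrl.sense();print(s['t'],s['position'],s['force'])
cv2.imwrite('pics/wrist3.png',ctrl.capture('wrist')['img'])
E
```

```text
9.0 [ 0.49894173 -0.21694341  0.12881362] [-0.74785294 -0.22241907 -1.18465312]
```

View pics/wrist3.png

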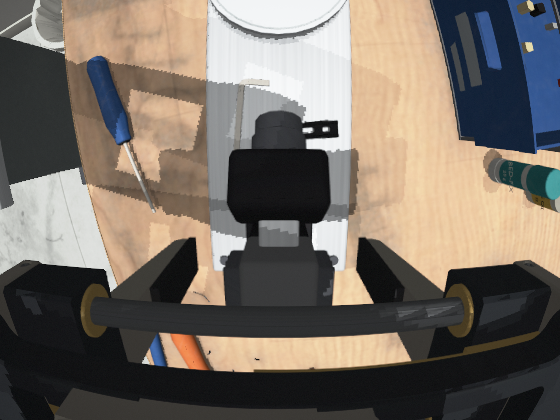

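The wrist view shows the post block (about columns 225–332, centre 279) midway between the open fingers (inner edges at about 196 and 360), with the camera ahead of them. I'll correct about 4 mm along the plate and then pinch.

>>> {"op": "arm_command", "data": {
  "plan": [
    {"claw": 1,"dx": -4,"dy": 0,"dz": 0,"ax": 0,"ay": 0,"az": 0},
    {"claw": 1,"dx": 0,"dy": 0,"dz": 0,"ax": 0,"ay": 0,"az": 0},
    {"claw": 1,"dx": 0,"dy": 0,"dz": 0,"ax": 0,"ay": 0,"az": 0}
  ]
}}

```text
t: 9.3
position: [0.5011, -0.2235, 0.1337]
tcp_rot: [[0.178, 0.984, 0.002], [0.984, -0.178, -0.001], [-0.0, 0.002, -1.0]]
force: [-0.3, -0.5, 0.8]
grip_width: 0.995
grasp_force: 0.0
```

>>> {"op": "arm_command", "data": {
  "plan": [
    {"claw": -1,"dx": 0,"dy": 0,"dz": 0,"ax": 0,"ay": 0,"az": 0},
    {"claw": -1,"dx": 0,"dy": 0,"dz": 0,"ax": 0,"ay": 0,"az": 0},
    {"claw": -1,"dx": 0,"dy": 0,"dz": 0,"ax": 0,"ay": 0,"az": 0},
    {"claw": -1,"dx": 0,"dy": 0,"dz": 0,"ax": 0,"ay": 0,"az": 0},
    {"claw": -1,"dx": 0,"dy": 0,"dz": 0,"ax": 0,"ay": 0,"az": 0},
    {"claw": -1,"dx": 0,"dy": 0,"dz": 0,"ax": 0,"ay": 0,"az": 0},
    {"claw": -1,"dx": 0,"dy": 0,"dz": 0,"ax": 0,"ay": 0,"az": 0},
    {"claw": -1,"dx": 0,"dy": 0,"dz": 0,"ax": 0,"ay": 0,"az": 0},
    {"claw": -1,"dx": 0,"dy": 0,"dz": 0,"ax": 0,"ay": 0,"az": 0},
    {"claw": -1,"dx": 0,"dy": 0,"dz": 0,"ax": 0,"ay": 0,"az": 0}
  ],
  "squeeze": 35
}}

```text
t: 10.13
position: [0.4988, -0.2229, 0.1325]
tcp_rot: [[0.177, 0.984, -0.003], [0.984, -0.177, 0.001], [0.0, -0.003, -1.0]]
force: [-6.0, 0.5, 6.1]
grip_width: 0.388
grasp_force: 35.0
```

>>> {"op": "arm_command", "data": {
  "plan": [
    {"claw": -1,"dx": 0,"dy": 0,"dz": -4,"ax": 0,"ay": 0,"az": 0},
    {"claw": -1,"dx": 0,"dy": 0,"dz": -7,"ax": 0,"ay": 0,"az": 0},
    {"claw": -1,"dx": 0,"dy": 0,"dz": -7,"ax": 0,"ay": 0,"az": 0},
    {"claw": -1,"dx": 0,"dy": 0,"dz": -7,"ax": 0,"ay": 0,"az": 0},
    {"claw": -1,"dx": 0,"dy": 0,"dz": 0,"ax": 0,"ay": 0,"az": 0}
  ]
}}

```text
t: 10.55
position: [0.4988, -0.2229, 0.1584]
tcp_rot: [[0.178, 0.984, -0.003], [0.984, -0.178, 0.001], [0.0, -0.003, -1.0]]
force: [-6.7, -0.5, -5.6]
grip_width: 0.388
grasp_force: 35.0
```

>>> {"op": "arm_command", "data": {
  "plan": [
    {"claw": -1,"dx": 0,"dy": 0,"dz": -7,"ax": 0,"ay": 0,"az": 0},
    {"claw": -1,"dx": 0,"dy": 0,"dz": -7,"ax": 0,"ay": 0,"az": 0},
    {"claw": -1,"dx": 0,"dy": 0,"dz": -7,"ax": 0,"ay": 0,"az": 0},
    {"claw": -1,"dx": 0,"dy": 0,"dz": -7,"ax": 0,"ay": 0,"az": 0},
    {"claw": -1,"dx": 0,"dy": 0,"dz": -7,"ax": 0,"ay": 0,"az": 0},
    {"claw": -1,"dx": 0,"dy": 0,"dz": -7,"ax": 0,"ay": 0,"az": 0},
    {"claw": -1,"dx": 0,"dy": 0,"dz": -6,"ax": 0,"ay": 0,"az": 0},
    {"claw": -1,"dx": 0,"dy": 0,"dz": -5,"ax": 0,"ay": 0,"az": 0},
    {"claw": -1,"dx": 0,"dy": 0,"dz": 0,"ax": 0,"ay": 0,"az": 0},
    {"claw": -1,"dx": 0,"dy": 0,"dz": 0,"ax": 0,"ay": 0,"az": 0}
  ]
}}

```text
t: 11.38
position: [0.4988, -0.2229, 0.2108]
tcp_rot: [[0.178, 0.984, -0.003], [0.984, -0.178, 0.001], [0.0, -0.003, -1.0]]
force: [-6.2, -1.0, -7.3]
grip_width: 0.386
grasp_force: 35.0
```

>>> {"op": "arm_command", "data": {
  "plan": [
    {"claw": -1,"dx": 0,"dy": 0,"dz": -1,"ax": 0,"ay": 0,"az": 0},
    {"claw": -1,"dx": 0,"dy": 0,"dz": -1,"ax": 0,"ay": 0,"az": 0},
    {"claw": -1,"dx": 0,"dy": 0,"dz": 0,"ax": 0,"ay": 0,"az": 0},
    {"claw": -1,"dx": 0,"dy": 0,"dz": 0,"ax": 0,"ay": 0,"az": 0},
    {"claw": -1,"dx": 0,"dy": 0,"dz": 0,"ax": 0,"ay": 0,"az": 0}
  ]
}}

```text
t: 11.8
position: [0.4988, -0.2229, 0.2125]
tcp_rot: [[0.178, 0.984, -0.003], [0.984, -0.178, 0.001], [0.0, -0.003, -1.0]]
force: [-6.4, -1.4, -6.7]
grip_width: 0.391
grasp_force: 35.0
```

```bash
python3 - <<'E'
from rig import ctrl
import cv2,numpy as np
s=ctrl.sense();print(s['t'],s['position'],s['force'],s['grip_width'],s['grasp_force'])
a=ctrl.capture('side')['img'][90:350,180:400];b=ctrl.capture('top')['img'][130:250,190:430]
v=np.zeros((590,650,3),np.uint8);v[:390,:330]=cv2.resize(a,(330,390));v[390:,:400]=cv2.resize(b,(400,200));cv2.imwrite('pics/v4.png',v)
E
```

```text
11.8 [ 0.49881641 -0.22290436  0.21254683] [-6.44041676 -1.39098756 -6.72914342] 0.39095550514177263 34.98351216316223
```

View pics/v4.png

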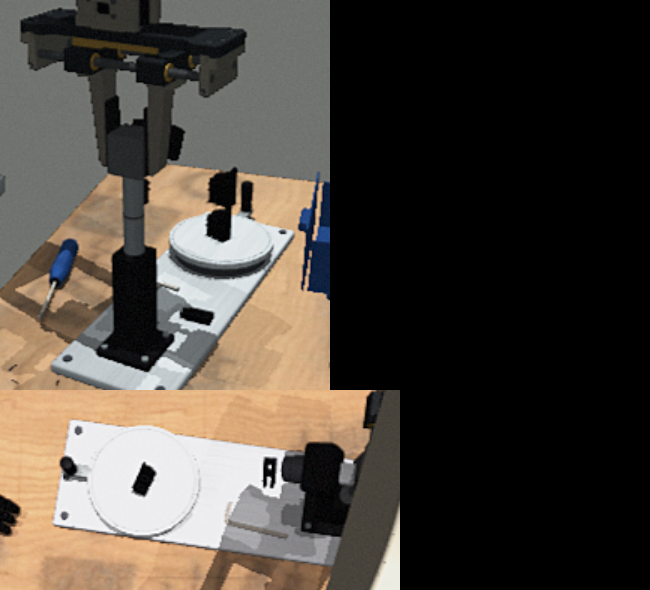

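The post is extended and gripped (block at about (130,150)), the print is standing, and the handle is at the pointer (68,465). I'll lift a little more to feel the stop.

>>> {"op": "arm_command", "data": {
  "plan": [
    {"claw": -1,"dx": 0,"dy": 0,"dz": -1,"ax": 0,"ay": 0,"az": 0},
    {"claw": -1,"dx": 0,"dy": 0,"dz": -1,"ax": 0,"ay": 0,"az": 0},
    {"claw": -1,"dx": 0,"dy": 0,"dz": 0,"ax": 0,"ay": 0,"az": 0},
    {"claw": -1,"dx": 0,"dy": 0,"dz": 0,"ax": 0,"ay": 0,"az": 0},
    {"claw": -1,"dx": 0,"dy": 0,"dz": 0,"ax": 0,"ay": 0,"az": 0}
  ]
}}

```text
t: 12.32
position: [0.4988, -0.2229, 0.2129]
tcp_rot: [[0.178, 0.984, -0.003], [0.984, -0.178, 0.001], [0.0, -0.004, -1.0]]
force: [-2.6, -2.8, -25.6]
grip_width: 0.386
grasp_force: 35.0
```

>>> {"op": "arm_command", "data": {
  "plan": [
    {"claw": -1,"dx": 0,"dy": 0,"dz": 1,"ax": 0,"ay": 0,"az": 0},
    {"claw": -1,"dx": 0,"dy": 0,"dz": 0,"ax": 0,"ay": 0,"az": 0},
    {"claw": -1,"dx": 0,"dy": 0,"dz": 0,"ax": 0,"ay": 0,"az": 0},
    {"claw": -1,"dx": 0,"dy": 0,"dz": 0,"ax": 0,"ay": 0,"az": 0},
    {"claw": -1,"dx": 0,"dy": 0,"dz": 0,"ax": 0,"ay": 0,"az": 0}
  ]
}}

```text
t: 12.73
position: [0.4988, -0.2229, 0.2128]
tcp_rot: [[0.178, 0.984, -0.003], [0.984, -0.178, 0.001], [0.0, -0.003, -1.0]]
force: [-6.1, -1.8, -17.7]
grip_width: 0.391
grasp_force: 35.0
```

```bash
python3 - <<'E'
from rig import ctrl
s=ctrl.sense();print(s['t'],s['position'],s['force'],s['grip_width'],s['grasp_force'])
if s['position'][2]>.2105 and s['grasp_force']>20: print(ctrl.hand_in())
E
```

```text
12.7333 [ 0.49880475 -0.22286547  0.21275206] [ -6.11810882  -1.79171741 -17.68428017] 0.3908771457040205 34.975106343626976
the job is handed in; nothing more can be done
None
```

I handed the job in at 12.7 s: the turntable handle rests at the pointer, the print is still standing, and the camera post is gripped at 35 N and held against its second stop; hand-in returned no verdict.

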